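# Move the warmed reagents from the dry bath to the bench rack in the same order

### The arm

A 6-joint arm with a two-finger parallel gripper is mounted at the origin on the work surface. World frame = base frame: x ahead of the robot, y to its left, z up, the work surface at z = 0. Lengths are in m, angles in degrees, forces in N, time in s.
With the tool pointing down it reaches from about 0.3 to 0.75 m from the base axis. Payload 8.5 kg.
Tool frame: the origin (TCP) lies on the centre line of the jaws, within the pads' length; the fingertips stand 17 mm ahead of it and the grasp point (between the pads) lies 2 mm behind it; z points along the fingers, y is the direction in which the jaws open and shut (so a half turn about z gives the same grasp; the last joint's range is limited). The gripper opens to 85 mm and grips with 20 to 120 N. Pads are 22 mm wide; open, the fingers measure 114 mm over their backs; the gripper's body (76 mm by 85 mm) begins 54 mm behind the grasp point. The pads swing forward as they close: fully open they stand 13 mm farther back than shut.
Start: joints at [-85.388, 21.807, 74.336, -0, 83.858, -12.336], TCP at [0.16, -0.526, 0.248] pointing down, gripper open.
Joint ranges: [-178.18, 178.18], [-50.72, 133.34], [12.68, 142.11], [-81.47, 261.47], [9.98, 163.14], [-165.26, 165.26]. Speed limits (degrees/s): [136.94, 136.94, 180, 180, 180, 180].

### API

Orientations are given as a 3x3 rotation matrix whose columns are the frame's x, y, z axes.
In Python, from rig import env, imaging, close_job gives the robot as it stands.
- The arm moves only by the tool step_arm, never from a script. Its argument "steps" is one flat list of numbers, 7 for each row, row after row: the opening, from 0 (shut) to 1 (fully open), then the shift along the tool's x, y, z as a fraction of full scale, then the turn, a rotation vector about the tool's x, y, z as a fraction of full scale. A call has 1 to 10 rows; each row is the pose to reach, as a shift and turn from the pose commanded when the call began, along the tool's axes at that moment; what a row does not reach only later rows make up. Full scale, the value 1, is 0.3 m for a shift and 45 degrees for a turn. A row lasts 1/10 s, in which the tool goes at most 50 mm and 8.59 degrees, less where a joint would pass 70% of its speed; a pose out of reach is approached as far as the arm can. A call with a number of a shift or a turn outside -1 to 1 is refused whole. A call with a gripper value outside its range is refused whole. The fingers move at their own pace and stop on an object; "grip_force" is the grip in N (left out, the last holds). Time passes only in rows, so rows that repeat a pose let the fingers close. It gives the time, the measured TCP pose, the force and the opening at its end, in the units of the state.
- env.observe(): the state, without advancing time (a new reading comes with each control period).
- imaging.get_image(name): name is "scene" or "side" or "wrist"; returns (picture, depth): 480x640x3 uint8, blue, green, red; 480x640 float32, m along the optical axis (not along the pixel's ray), 0 where there is no reading.
- imaging.get_calibration(name): a dict with "camera_matrix" (3x3 intrinsics, pixels), "world_from_camera" (4x4, takes a point from camera to world coordinates). Camera axes: x right, y down, z forward; pixel columns grow to the right and rows downward; lengths in m; the calibration is good to about 2 mm. A picture is of the moment at which its call begins: read the wrist's pose just before it. get_calibration takes no time and is no camera call; for the wrist camera it gives the pose at the moment of the call.
- close_job(): hands the job in, once; it reports no verdict.
Trained networks look in the newest picture that a camera, given by its name, has taken for a name from the list of things; names that differ only in an ending like _2 or _b are one class to them, and where a whole thing is asked for, a point or a joint stands for the part that bears it (a point fixed in the world has none). Each returns a list of dicts, best first, with "score" (0 to 1); they miss things now and then, are a little off and sometimes report something else, mostly with a low value. They report only what shows in the picture. A call takes as long as a camera call. They do not tell look-alikes from the thing itself.
- imaging.spot_in(camera, target): "pixel" ([column, row] in pixels, amid what is visible of it).
- imaging.regions_of(camera, target): "mask" (480x640 bool, what is visible of it) and "pixel" ([column, row] in pixels, amid what is visible of it).
- imaging.pinpoint(camera, target): "pixel" ([column, row] in pixels: a listed point, or the origin of a listed thing).
The state is a dict: "time_s": time; "q": joint angles; "qvel": joint speeds; "joint_efforts": joint torques, N m; "position": TCP position; "tool_rot": TCP orientation; "ft_force": force on the tool from outside, world axes, zero at the start; "wrist_torque": the same for the moment, N m; "grip_width": finger opening in m.
Only numpy, scipy, OpenCV 4.12 (cv2) and the standard library are available. Lean on these libraries where they do the work, as an engineer would, in place of code of your own. Each camera call takes 0.05 s, during which the arm holds its last target.

### The job

The four reagent containers in the dry bath are warm and stand in the order in which they will be used. Move them all to the empty blue bottle rack, one to a bay, in the same order from left to right as seen from the robot (the leftmost block's container goes into the leftmost bay, and so on). Tip none of them over on the way, and leave each standing upright on the floor of its bay.

Things in the scene. Friction and masses are not known exactly. Their poses are not given: they have to be found in the camera images.
- amber: Round amber glass bottle, body 36 mm diameter, narrowing to a neck, paper band, black ribbed screw cap 26 mm diameter and 18 mm high; 92 mm high overall, 0.08 to 0.15 kg. Can be gripped by the cap from above. Origin: centre of its underside, z axis up through the cap. Loose.
- square: Square white plastic bottle, body 34 x 34 mm with sides along its x and y axes, white round ribbed screw cap 27 mm diameter and 16 mm high; 84 mm high overall, 0.06 to 0.13 kg. Can be gripped by the cap from above. Origin: centre of its underside, z axis up through the cap. Loose.
- jar: Squat clear glass jar, body 40 mm diameter, wide black ribbed screw cap 36 mm diameter and 18 mm high; 72 mm high overall, 0.08 to 0.15 kg. Can be gripped by the cap from above. Origin: centre of its underside, z axis up through the cap. Loose.
- tube: Slim flat-bottomed translucent sample container, body 28 mm diameter, blue ribbed screw cap 32 mm diameter and 18 mm high; 92 mm high overall, 0.04 to 0.08 kg. Can be gripped by the cap from above. Origin: centre of its underside, z axis up through the cap. Loose.
- block_amber: Grey anodised aluminium heating block 80 x 58 mm, 46 mm high, seated in the dry bath with its top 86 mm above the bench; it stays there. Origin: centre of its underside, 40 mm above the bench; axes as the bath's. Round pocket 39 mm wide for the amber bottle, in which that container starts, its underside 62 mm above the bench, 24 mm deep in the pocket (about 1.5 mm play all round).
- block_square: Grey anodised aluminium heating block 80 x 58 mm, 46 mm high, seated in the dry bath with its top 86 mm above the bench; it stays there. Origin: centre of its underside, 40 mm above the bench; axes as the bath's. Square pocket 37 mm wide for the square bottle, in which that container starts, its underside 62 mm above the bench, 24 mm deep in the pocket (about 1.5 mm play all round).
- block_jar: Grey anodised aluminium heating block 80 x 58 mm, 46 mm high, seated in the dry bath with its top 86 mm above the bench; it stays there. Origin: centre of its underside, 40 mm above the bench; axes as the bath's. Round pocket 43 mm wide for the jar, in which that container starts, its underside 62 mm above the bench, 24 mm deep in the pocket (about 1.5 mm play all round).
- block_tube: Grey anodised aluminium heating block 80 x 58 mm, 46 mm high, seated in the dry bath with its top 86 mm above the bench; it stays there. Origin: centre of its underside, 40 mm above the bench; axes as the bath's. Round pocket 33 mm wide for the slim container, in which that container starts, its underside 62 mm above the bench, 24 mm deep in the pocket (about 1.5 mm play all round).
- bath: Dry bath (block heater), light grey housing with a dark control panel, 200 x 280 mm (x by y), fixed on the bench, highest rim 81 mm, control deck on its robot side. Origin: centre of its underside at bench height; its x axis points away from the robot and its y axis to the robot's left (turned by up to 0.35 rad). The four blocks stand side by side along y at y = +90, +30, -30 and -90 mm, x = +30 mm; +90 mm is the leftmost place. Which block is in which place varies.
- rack: Empty blue plastic bottle rack, fixed on the bench, 64 x 244 mm (x by y) plus a 13 mm grip lip at each end, walls 30 mm high and 4 mm thick, one row of four open bays 56 x 56 mm inside, bay floor 5 mm above the bench. Origin: centre of its underside; x axis away from the robot, y to the robot's left (turned by up to 0.35 rad). Bay centres at x = 0 and y = +90, +30, -30 and -90 mm; +90 mm is the leftmost bay. It may lie left or right of the dry bath.
Things that resemble listed ones, but are neither listed nor needed, are in the scene too. What is shaped like the jar but brown or pink is not meant.

How it is judged (in metres and radians):
At the end, for the whole second after the job is handed in: Each container stands upright (within 0.12 rad), at rest and released, on the floor of the rack bay (underside within 6 mm of the floor, within 18 mm of the bay centre in x and y) whose place in the rack from left to right is the place of its own block in the dry bath (x of amber in the frame of rack between -0.018 and 0.018 m and z of amber in the frame of rack between -0.001 and 0.011 m and angle between each of amber, square, jar, tube's own z axis and vertical below 0.12 rad and linear speed of each of amber, square, jar, tube below 0.02 m/s and angular speed of each of amber, square, jar, tube below 0.2 rad/s and ((y of block_amber in the frame of bath between 0.07 and 0.11 m and y of amber in the frame of rack between 0.072 and 0.108 m) or (y of block_amber in the frame of bath between 0.01 and 0.05 m and y of amber in the frame of rack between 0.012 and 0.048 m) or (y of block_amber in the frame of bath between -0.05 and -0.01 m and y of amber in the frame of rack between -0.048 and -0.012 m) or (y of block_amber in the frame of bath between -0.11 and -0.07 m and y of amber in the frame of rack between -0.108 and -0.072 m)) and x of square in the frame of rack between -0.018 and 0.018 m and z of square in the frame of rack between -0.001 and 0.011 m and ((y of block_square in the frame of bath between 0.07 and 0.11 m and y of square in the frame of rack between 0.072 and 0.108 m) or (y of block_square in the frame of bath between 0.01 and 0.05 m and y of square in the frame of rack between 0.012 and 0.048 m) or (y of block_square in the frame of bath between -0.05 and -0.01 m and y of square in the frame of rack between -0.048 and -0.012 m) or (y of block_square in the frame of bath between -0.11 and -0.07 m and y of square in the frame of rack between -0.108 and -0.072 m)) and x of jar in the frame of rack between -0.018 and 0.018 m and z of jar in the frame of rack between -0.001 and 0.011 m and ((y of block_jar in the frame of bath between 0.07 and 0.11 m and y of jar in the frame of rack between 0.072 and 0.108 m) or (y of block_jar in the frame of bath between 0.01 and 0.05 m and y of jar in the frame of rack between 0.012 and 0.048 m) or (y of block_jar in the frame of bath between -0.05 and -0.01 m and y of jar in the frame of rack between -0.048 and -0.012 m) or (y of block_jar in the frame of bath between -0.11 and -0.07 m and y of jar in the frame of rack between -0.108 and -0.072 m)) and x of tube in the frame of rack between -0.018 and 0.018 m and z of tube in the frame of rack between -0.001 and 0.011 m and ((y of block_tube in the frame of bath between 0.07 and 0.11 m and y of tube in the frame of rack between 0.072 and 0.108 m) or (y of block_tube in the frame of bath between 0.01 and 0.05 m and y of tube in the frame of rack between 0.012 and 0.048 m) or (y of block_tube in the frame of bath between -0.05 and -0.01 m and y of tube in the frame of rack between -0.048 and -0.012 m) or (y of block_tube in the frame of bath between -0.11 and -0.07 m and y of tube in the frame of rack between -0.108 and -0.072 m))); the robot touches nothing.
It fails at once if a container is tipped over (more than 0.6 rad from upright) (angle between any of amber, square, jar, tube's own z axis and vertical above 0.6 rad).
It also fails if it takes over 128 s, if anything falls off the work surface, if the arm or the gripper's body presses on something with over 40 N, if the wrist force passes 120 N, or if a joint passes its speed limit or range.

## Working session

There is one attempt and no reset: what is moved stays moved. The work goes in short steps, Python scripts to look and compute and a tool call to move; the robot and the scene stay as the last step left them, time stands still between calls to the robot, and variables do not carry over. Pictures are saved under pics/ and viewed, and the job is handed in when it is done.

Besides the shell and the picture viewer there is one more tool, called after "Emit:" as name(argument=value, ...) on one line, values as JSON. step_arm: Moves the arm, as the interface text tells. Shift numbers are shares of 0.3 m and turn numbers shares of 45 degrees, none past 1 either way. Its arguments: {"type":"object","properties":{"steps":{"type":"array","items":{"type":"number"}},"grip_force":{"type":"number"}},"required":["steps"]}

```bash
mkdir -p pics; ls; python3 - <<'E'
from rig import env, imaging
import cv2
s=env.observe();print(s)
for n in ["scene","side","wrist"]:
    p,d=imaging.get_image(n);cv2.imwrite(f"pics/{n}0.png",p)
    import numpy as np
    np.save(f"pics/{n}0.npy",d)
    c=imaging.get_calibration(n);print(n,c)
E
```

```text
pics
{'time_s': 0.0, 'q': array([-8.53868668e+01,  2.18408772e+01,  7.43853032e+01,  1.70915141e-03,
        8.38586543e+01, -1.23351935e+01]), 'qvel': array([-0.01079535,  0.14158172, -0.04429859,  0.03667232,  0.02958197,
       -0.0307851 ]), 'joint_efforts': array([-8.68157367e-04, -4.48472750e+01, -2.31275547e+01, -2.37420545e-04,
        4.94160166e-03,  4.18057567e-06]), 'position': array([ 0.1603177 , -0.5258309 ,  0.24770959]), 'tool_rot': array([[ 9.56569000e-01,  2.91505986e-01, -8.95213281e-05],
       [ 2.91505795e-01, -9.56567920e-01,  1.47823308e-03],
       [ 3.45280561e-04, -1.44012793e-03, -9.99998903e-01]]), 'ft_force': array([-0.32410783,  0.04161868, -0.09458841]), 'wrist_torque': array([-0.01177441,  0.00983455, -0.02000847]), 'grip_width': 0.08519280847928852}
scene {'camera_matrix': array([[586.12239338,   0.        , 313.98508345],
       [  0.        , 586.12239338, 247.25448579],
       [  0.        ,   0.        ,   1.        ]]), 'world_from_camera': array([[ 0.04588795,  0.8528406 , -0.52015114,  1.22450252],
       [ 0.99893051, -0.04213069,  0.01904852
[... 330 characters left out ...]
camera': array([[-0.98848086, -0.09762168,  0.11565294,  0.47334884],
       [-0.15016353,  0.72794661, -0.66898778,  0.63388229],
       [-0.01888146, -0.67864847, -0.7342205 ,  0.7472228 ],
       [ 0.        ,  0.        ,  0.        ,  1.        ]])}
wrist {'camera_matrix': array([[372.20971991,   0.        , 318.93784679],
       [  0.        , 372.20971991, 242.0549397 ],
       [  0.        ,   0.        ,   1.        ]]), 'world_from_camera': array([[ 0.29170156, -0.92389316, -0.24765224,  0.22353002],
       [-0.95650707, -0.28232399, -0.07339886, -0.50786496],
       [-0.00210547,  0.25829168, -0.96606468,  0.3723191 ],
       [ 0.        ,  0.        ,  0.        ,  1.        ]])}
```

View pics/scene0.png

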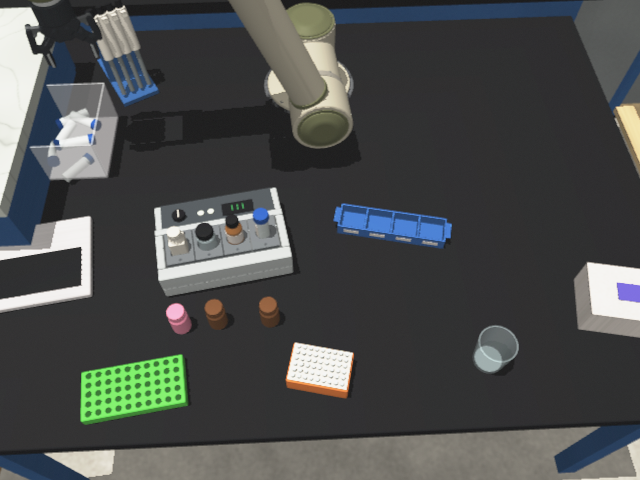

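View pics/side0.png

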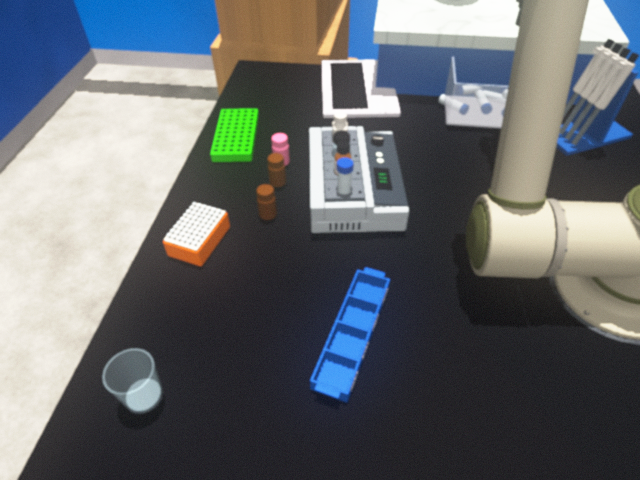

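View pics/wrist0.png

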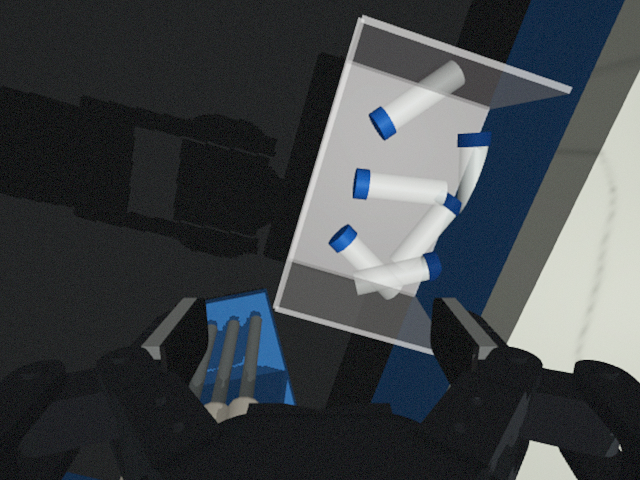

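Left to right as seen from the robot (scene picture, right to left): tube (261,220), amber (233,228), jar (204,236), square (176,240). The rack is at (392,225). The look-alikes are pink (178,318), brown (216,314) and brown (269,312), all outside the bath, so I'm not using them. Next I'll check a crop and measure.

```bash
cat > h.py <<'E'
import numpy as np, cv2
from rig import env, imaging
def cloud(d,c):
    K=c["camera_matrix"];T=c["world_from_camera"]
    v,u=np.mgrid[:480,:640]
    P=np.stack([(u-K[0,2])/K[0,0]*d,(v-K[1,2])/K[1,1]*d,d],-1)
    return P@T[:3,:3].T+T[:3,3]
E
python3 - <<'E'
from h import *
p,d=imaging.get_image("scene");c=imaging.get_calibration("scene")
cv2.imwrite("pics/crop1.png",cv2.resize(p[180:300,145:300],None,fx=5,fy=5,interpolation=cv2.INTER_CUBIC))
W=cloud(d,c)
for n in ["amber","square","jar","tube","rack","bath"]:
    for r in imaging.regions_of("scene",n)[:3]:
        m=r["mask"]&(d>0);w=W[m]; z=w[:,2]
        t=w[z>np.percentile(z,95)-0.006]
        print(n,round(r["score"],2),np.round(r["pixel"]),m.sum(),"top",t.mean(0).round(3),"zmax",np.percentile(z,98).round(3), "mean",w.mean(0).round(3))
        if n=="rack":
            q=w[(z>0.022)&(z<.04)][:,:2].astype(np.float32); b=cv2.minAreaRect(q);print(b,np.round(cv2.boxPoints(b),3).tolist())
E
```

```text
amber 0.84 [232. 228.] 417 top [ 0.547 -0.178  0.154] zmax 0.157 mean [ 0.554 -0.176  0.128]
amber 0.3 [235. 246.] 587 top [ 0.557 -0.176  0.086] zmax 0.091 mean [ 0.56  -0.176  0.085]
amber 0.22 [211. 251.] 453 top [ 0.571 -0.23   0.086] zmax 0.09 mean [ 0.571 -0.231  0.085]
square 0.97 [175. 240.] 448 top [ 0.567 -0.295  0.146] zmax 0.148 mean [ 0.574 -0.292  0.121]
jar 0.97 [177. 320.] 574 top [ 0.709 -0.296  0.072] zmax 0.075 mean [ 0.715 -0.293  0.049]
jar 0.85 [267. 311.] 488 top [ 0.704 -0.11   0.072] zmax 0.075 mean [ 0.711 -0.109  0.052]
jar 0.61 [215. 316.] 497 top [ 0.704 -0.219  0.072] zmax 0.075 mean [ 0.711 -0.217  0.052]
tube 0.79 [259. 223.] 397 top [ 0.538 -0.119  0.154] zmax 0.157 mean [ 0.543 -0.118  0.132]
tube 0.36 [232. 229.] 440 top [ 0.547 -0.178  0.154] zmax 0.157 mean [ 0.554 -0.176  0.126]
rack 0.59 [390. 227.] 3389 top [0.49  0.174 0.029] zmax 0.033 mean [0.487 0.173 0.014]
((0.488498330116272, 0.17095863819122314), (0.26567891240119934, 0.07046262919902802), 77.46614074707031) [[0.42500001192092896, 0.04899999871850014], [0.49399998784065247, 0.03400000184774399], [0.5519999861717224, 0.2930000126361847], [0.4830000102519989, 0.30799999833106995]]
```

View pics/crop1.png

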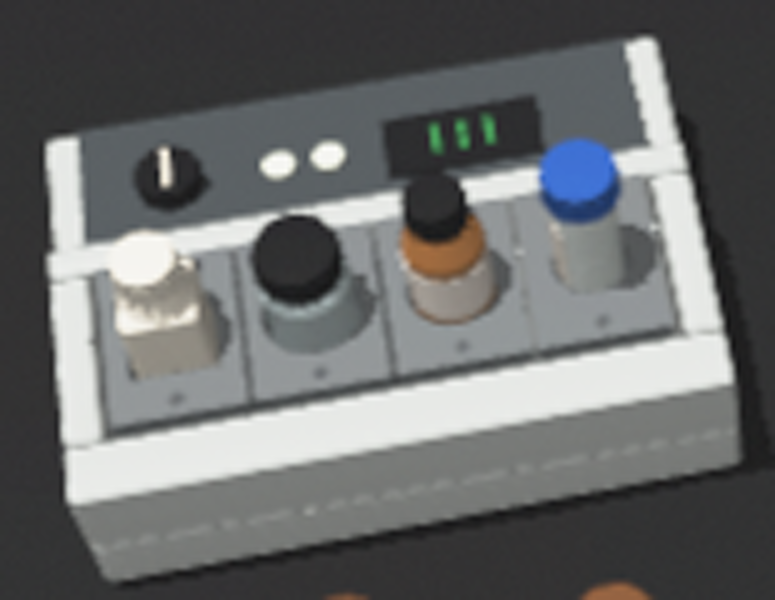

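The crop confirms the order from the robot's left: tube, amber, jar, square. I'll move above the bath and refine the measurements with the wrist camera.

```bash
cat >> h.py <<'E'
def plan(pos,yaw_y):
    """units to reach pos (TCP), tool y at angle yaw_y deg, tool straight down"""
    s=env.observe();R=s["tool_rot"]
    a=np.radians(yaw_y);y=np.array([np.cos(a),np.sin(a),0]);z=np.array([0,0,-1.]);x=np.cross(y,z)
    Rt=np.stack([x,y,z],1)
    rv=cv2.Rodrigues(R.T@Rt)[0].ravel()
    print("t",round(s["time_s"],2),"pos",s["position"].round(4),"shift",(R.T@(np.array(pos)-s["position"])/0.3).round(4),"turn",(np.degrees(rv)/45).round(4),"grip",s["grip_width"].round(4))
E
python3 -c "
from h import *
plan((0.33,-0.3,0.30),-30)
plan((0.54,-0.17,0.30),9.4)"
```

```text
Traceback (most recent call last):
  File "h.py", line 14, in plan
    print("t",round(s["time_s"],2),"pos",s["position"].round(4),"shift",(R.T@(np.array(pos)-s["position"])/0.3).round(4),"turn",(np.degrees(rv)/45).round(4),"grip",s["grip_width"].round(4))
                                                                                                                                                                    ^^^^^^^^^^^^^^^^^^^^^
AttributeError: 'float' object has no attribute 'round'
```

```bash
sed -i 's/s\["grip_width"\].round(4)/round(s["grip_width"],4)/' h.py
python3 -c "
from h import *
plan((0.35,-0.3,0.30),-30)"
```

```text
t 0.5 pos [ 0.1603 -0.5261  0.2483] shift [ 0.8245 -0.5366 -0.1723] turn [-1.000e-04 -1.000e-04 -9.567e-01] grip 0.0854
```

Emit:
step_arm(steps=[1,0.82,-0.54,-0.172,0,0,-0.957,1,0.82,-0.54,-0.172,0,0,-0.957,1,0.82,-0.54,-0.172,0,0,-0.957,1,0.82,-0.54,-0.172,0,0,-0.957,1,0.82,-0.54,-0.172,0,0,-0.957,1,0.82,-0.54,-0.172,0,0,-0.957,1,0.82,-0.54,-0.172,0,0,-0.957,1,0.82,-0.54,-0.172,0,0,-0.957,1,0.82,-0.54,-0.172,0,0,-0.957,1,0.82,-0.54,-0.172,0,0,-0.957])

```text
time_s: 1.5
position: [0.3477, -0.3004, 0.2996]
tool_rot: [[0.502, 0.865, -0.0], [0.865, -0.502, 0.0], [0.0, -0.001, -1.0]]
ft_force: [-0.4, -0.7, -0.3]
grip_width: 0.0852
```

```bash
python3 -c "
from h import *
plan((0.545,-0.19,0.32),9.4)"
```

```text
t 1.5 pos [ 0.3477 -0.3004  0.2996] shift [ 0.6482  0.3843 -0.0682] turn [-7.00e-04 -5.00e-04 -8.78e-01] grip 0.0852
```

Emit:
step_arm(steps=[1,0.648,0.384,-0.068,0,0,-0.878,1,0.648,0.384,-0.068,0,0,-0.878,1,0.648,0.384,-0.068,0,0,-0.878,1,0.648,0.384,-0.068,0,0,-0.878,1,0.648,0.384,-0.068,0,0,-0.878,1,0.648,0.384,-0.068,0,0,-0.878,1,0.648,0.384,-0.068,0,0,-0.878,1,0.648,0.384,-0.068,0,0,-0.878,1,0.648,0.384,-0.068,0,0,-0.878])

```text
time_s: 2.4
position: [0.5445, -0.1897, 0.3205]
tool_rot: [[-0.163, 0.987, -0.0], [0.987, 0.163, -0.0], [-0.0, -0.0, -1.0]]
ft_force: [0.7, 0.1, -0.0]
grip_width: 0.0857
```

```bash
cat > look.py <<'E'
import sys
from h import *
tag=sys.argv[1]
c=imaging.get_calibration("wrist");p,d=imaging.get_image("wrist")
cv2.imwrite(f"pics/{tag}.png",p);np.savez(f"pics/{tag}.npz",p=p,d=d,K=c["camera_matrix"],T=c["world_from_camera"])
W=cloud(d,c)
for n in sys.argv[2:]:
    for r in imaging.regions_of("wrist",n)[:3]:
        m=r["mask"]&(d>0);w=W[m]
        if len(w)<20: continue
        z=w[:,2];t=w[z>np.percentile(z,90)-0.005]
        b=cv2.minEnclosingCircle(t[:,:2].astype(np.float32))
        print(n,round(r["score"],2),np.round(r["pixel"]),m.sum(),"top",t.mean(0).round(4),"circ",np.round(b[0],4),round(b[1],4),"box",cv2.minAreaRect(t[:,:2].astype(np.float32)))
plan(env.observe()["position"],9.4)
E
python3 look.py w1 amber square jar tube bath
```

```text
amber 0.84 [325. 205.] 1514 top [ 0.5457 -0.1782  0.1526] circ [ 0.5459 -0.1786] 0.0137 box ((0.5455942749977112, -0.178429514169693), (0.026583196595311165, 0.025515949353575706), 65.93689727783203)
square 0.76 [322. 325.] 1814 top [ 0.5652 -0.2953  0.1444] circ [ 0.5654 -0.296 ] 0.0141 box ((0.5654850006103516, -0.2961753308773041), (0.02617490105330944, 0.02623152732849121), 32.74555969238281)
jar 0.79 [476. 154.] 1999 top [ 0.7011 -0.111   0.0708] circ [ 0.7023 -0.1109] 0.0189 box ((0.7015323638916016, -0.11105556786060333), (0.03583596274256706, 0.03559969365596771), 8.750995635986328)
jar 0.74 [452. 251.] 1742 top [ 0.701  -0.2203  0.0706] circ [ 0.7015 -0.2207] 0.0184 box ((0.7016721367835999, -0.22033917903900146), (0.03563336655497551, 0.03508806601166725), 7.0698933601379395)
jar 0.61 [324. 264.] 1967 top [ 0.5554 -0.2369  0.1326] circ [ 0.5557 -0.238 ] 0.0187 box ((0.5553539395332336, -0.2376057654619217), (0.03630397468805313, 0.035977479070425034), 88.12718200683594)
tube 0.65 [322. 137.] 1448 top [ 0.536  -0.1195  0.1528] circ [ 0.5361 -0.1195] 0.0164 box ((0.5358591675758362, -0.11962457746267319), (0.032230399549007416, 0.031093109399080276), 19.06425666809082)
bath 0.85 [256. 204.] 32906 top [ 0.5575 -0.1887  0.0801] circ [ 0.5563 -0.2069] 0.1522 box ((0.5352050065994263, -0.21092617511749268), (0.17141330242156982, 0.278921514749527), 9.282893180847168)
t 2.7 pos [ 0.5452 -0.1888  0.3204] shift [0. 0. 0.] turn [0.0002 0.0001 0.0021] grip 0.0854
```

View pics/w1.png

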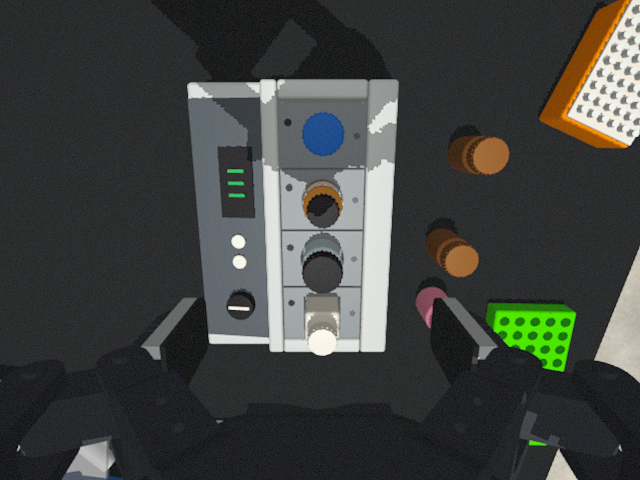

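The wrist view agrees with the scene camera. The caps lie in a row: tube (322,134), amber (323,208), jar (322,270), square (322,340). Heights are as expected and spacing is about 59.5 mm. I'll take the tube first.

```bash
python3 -c "
from h import *
plan((0.536,-0.1195,0.32),9.4)
plan((0.536,-0.1195,0.148),9.4)"
```

```text
t 2.7 pos [ 0.5452 -0.1888  0.3204] shift [0.2329 0.008  0.0014] turn [0.0002 0.0001 0.0021] grip 0.0854
t 2.7 pos [ 0.5452 -0.1888  0.3204] shift [0.2329 0.0079 0.5747] turn [0.0002 0.0001 0.0021] grip 0.0854
```

Emit:
step_arm(steps=[1,0.233,0.008,0,0,0,0,1,0.233,0.008,0,0,0,0,1,0.233,0.008,0.15,0,0,0,1,0.233,0.008,0.3,0,0,0,1,0.233,0.008,0.42,0,0,0,1,0.233,0.008,0.5,0,0,0,1,0.233,0.008,0.575,0,0,0,1,0.233,0.008,0.575,0,0,0,1,0.233,0.008,0.575,0,0,0])

```text
time_s: 3.6
position: [0.5364, -0.1194, 0.1485]
tool_rot: [[-0.165, 0.986, 0.0], [0.986, 0.165, -0.0], [-0.0, 0.0, -1.0]]
ft_force: [0.7, 0.4, 0.3]
grip_width: 0.0853
```

```bash
python3 look.py w2 tube
```

```text
tube 0.65 [321. 311.] 8508 top [ 0.536  -0.118   0.1526] circ [ 0.5362 -0.1191] 0.0167 box ((0.5362893342971802, -0.11869524419307709), (0.03250237554311752, 0.032485079020261765), 52.266361236572266)
tube 0.47 [348. 361.] 5646 top [ 0.5456 -0.1759  0.0849] circ [ 0.5437 -0.1676] 0.053 box ((0.5429086089134216, -0.16087433695793152), (0.08037306368350983, 0.08664415031671524), 9.614280700683594)
t 3.7 pos [ 0.5368 -0.1195  0.1493] shift [0. 0. 0.] turn [0.0026 0.0018 0.0027] grip 0.0854
```

View pics/w2.png

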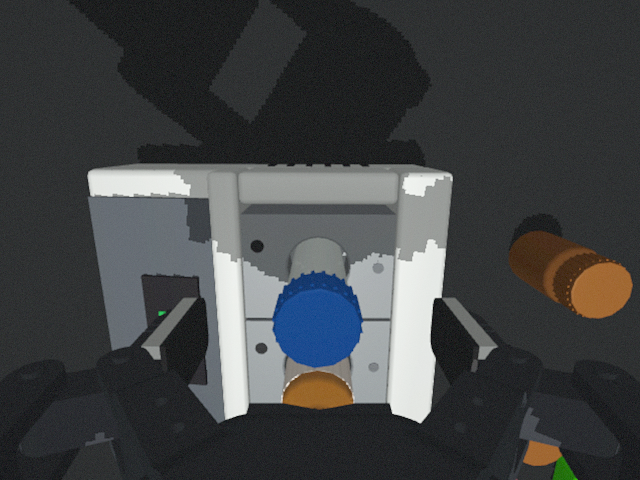

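The blue cap (318,320) is centred between the pads, so I'll close.

Emit:
step_arm(steps=[0.3,0,0,0,0,0,0,0.3,0,0,0,0,0,0,0,0,0,0,0,0,0,0,0,0,0,0,0,0,0,0,0,0,0,0,0,0,0,0,0,0,0,0,0,0,0,0,0,0,0], grip_force=40)

```text
time_s: 4.4
position: [0.5363, -0.1194, 0.1482]
tool_rot: [[-0.165, 0.986, 0.001], [0.986, 0.165, -0.0], [-0.0, 0.001, -1.0]]
ft_force: [-2.0, 0.4, 6.2]
grip_width: 0.0305
```

Emit:
step_arm(steps=[0,0,0,-0.05,0,0,0,0,0,0,-0.12,0,0,0,0,0,0,-0.2,0,0,0,0,0,0,-0.28,0,0,0,0,0,0,-0.34,0,0,0,0,0,0,-0.34,0,0,0])

```text
time_s: 5.0
position: [0.5368, -0.1195, 0.2516]
tool_rot: [[-0.166, 0.986, 0.004], [0.986, 0.166, -0.002], [-0.002, 0.003, -1.0]]
ft_force: [-0.2, 0.0, -1.2]
grip_width: 0.0306
```

```bash
python3 look.py w3 tube; python3 -c "
from h import *
plan((0.45,0.171,0.25),-12.6)"
```

```text
tube 0.65 [233. 228.] 24114 top [ 0.5484 -0.1168  0.0798] circ [ 0.5514 -0.1766] 0.1245 box ((0.5407949686050415, -0.18076038360595703), (0.15059404075145721, 0.22230997681617737), 9.088236808776855)
tube 0.57 [317. 310.] 8529 top [ 0.537  -0.118   0.2559] circ [ 0.537  -0.1193] 0.0167 box ((0.537230372428894, -0.11936766654253006), (0.030733276158571243, 0.033017292618751526), 9.53206729888916)
tube 0.35 [319. 384.] 1889 top [ 0.5552 -0.2346  0.133 ] circ [ 0.5505 -0.1929] 0.0598 box ((0.5559455752372742, -0.19309218227863312), (0.11783599853515625, 0.03636608645319939), 89.52767944335938)
t 5.1 pos [ 0.5359 -0.1191  0.2489] shift [0. 0. 0.] turn [-0.0011 -0.0009  0.0028] grip 0.0306
t 5.1 pos [ 0.5359 -0.1191  0.2489] shift [ 1.0012 -0.1224 -0.003 ] turn [-0.0013 -0.0006  0.4917] grip 0.0306
```

View pics/w3.png

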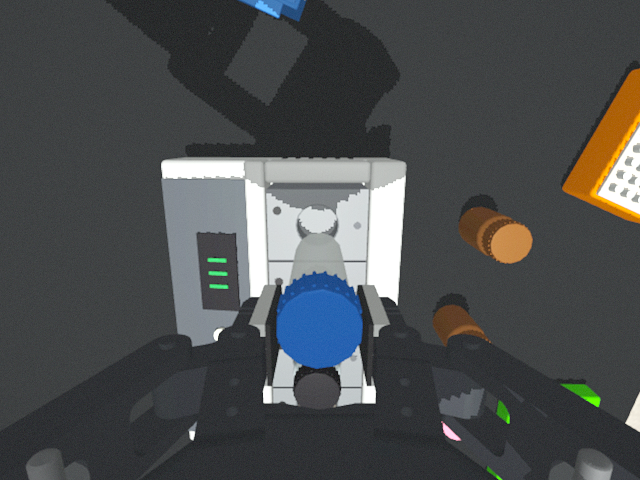

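The tube is lifted and hangs upright (cap at 318,320). Now I'll carry it over the rack's right part and measure the rack.

Emit:
step_arm(steps=[0,0.2,-0.025,0,0,0,0.1,0,0.36,-0.045,0,0,0,0.2,0,0.52,-0.065,0,0,0,0.3,0,0.68,-0.085,0,0,0,0.4,0,0.84,-0.105,0,0,0,0.492,0,0.95,-0.122,0,0,0,0.492,0,1,-0.122,0,0,0,0.492,0,1,-0.122,0,0,0,0.492,0,1,-0.122,0,0,0,0.492])

```text
time_s: 6.0
position: [0.4503, 0.1702, 0.2488]
tool_rot: [[0.218, 0.976, -0.002], [0.976, -0.218, -0.001], [-0.001, -0.002, -1.0]]
ft_force: [0.2, 0.6, -0.7]
grip_width: 0.0311
```

```bash
python3 look.py w4 rack tube; python3 - <<'E'
from h import *
c=imaging.get_calibration("wrist");p,d=imaging.get_image("wrist")
W=cloud(d,c);m=imaging.regions_of("wrist","rack")[0]["mask"]&(d>0)
for lo,hi in((.022,.036),(.0,.012)):
    w=W[m&(W[...,2]>lo)&(W[...,2]<hi)];print(len(w),np.median(w[:,2]),cv2.minAreaRect(w[:,:2].astype(np.float32)))
E
```

```text
rack 0.75 [359. 160.] 15653 top [0.5025 0.2216 0.0303] circ [0.4974 0.1896] 0.1151 box ((0.491635262966156, 0.19105282425880432), (0.2255297303199768, 0.06530693918466568), 76.89863586425781)
tube 0.85 [320. 311.] 8575 top [0.4513 0.1717 0.2531] circ [0.4509 0.1704] 0.0169 box ((0.45110809803009033, 0.17069873213768005), (0.032358311116695404, 0.030678678303956985), 77.02550506591797)
t 6.15 pos [0.4507 0.1695 0.2494] shift [0. 0. 0.] turn [-1.000e-03  4.000e-04 -4.912e-01] grip 0.0308
3865 0.02871301977665952 ((0.4918501377105713, 0.18987156450748444), (0.22633634507656097, 0.06411118060350418), 77.04817962646484)
10607 0.003975504764446081 ((0.4899653196334839, 0.18023361265659332), (0.21760617196559906, 0.055898793041706085), 76.93025970458984)
```

View pics/w4.png

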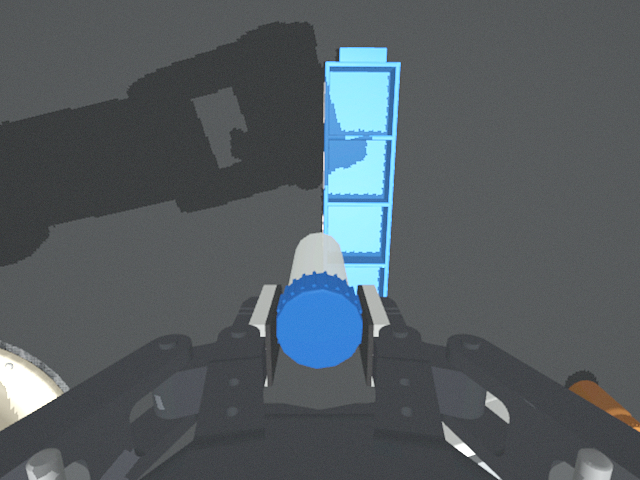

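The rack (340–400, 45–295) shows a yaw of −13°. I'll locate the dividers along its axis.

```bash
python3 - <<'E'
from h import *
f=np.load("pics/w4.npz");W=cloud(f["d"],dict(camera_matrix=f["K"],world_from_camera=f["T"]))
f0=np.load("pics/scene0.npy");W0=cloud(f0,imaging.get_calibration("scene"))
a=np.radians(-13.0);ex=np.array([np.cos(a),np.sin(a)]);ey=np.array([-np.sin(a),np.cos(a)])
for nm,w in(("wrist",W),("scene",W0)):
    w=w.reshape(-1,3);c=np.array([.4895,.171])
    x=(w[:,:2]-c)@ex;y=(w[:,:2]-c)@ey;z=w[:,2]
    k=(abs(x)<.022)&(z>.018)&(z<.04)&(abs(y)<.15)
    h,e=np.histogram(y[k],np.arange(-.15,.151,.003))
    print(nm,[(round(e[i]*1000+1.5),int(h[i])) for i in range(len(h)) if h[i]>8])
    k=(abs(y)<.12)&(z>.022)&(z<.04)&(abs(x)<.045)
    h,e=np.histogram(x[k],np.arange(-.045,.046,.002))
    print(nm,[(round(e[i]*1000+1),int(h[i])) for i in range(len(h)) if h[i]>8])
E
```

```text
wrist [(-61, 88), (-58, 166), (-1, 121), (2, 158), (59, 140), (62, 86), (119, 290), (122, 192), (125, 180), (128, 182), (131, 181), (134, 24)]
wrist [(-34, 213), (-32, 377), (-30, 200), (-28, 30), (-26, 28), (-24, 34), (-22, 32), (-20, 30), (-18, 35), (-16, 30), (-14, 35), (-12, 42), (-10, 40), (-8, 42), (-6, 48), (-4, 47), (-2, 44), (0, 41), (2, 47), (4, 45), (6, 44), (8, 48), (10, 49), (12, 44), (14, 43), (16, 46), (18, 42), (20, 47), (22, 44), (24, 45), (26, 569), (28, 502), (30, 209)]
scene [(-130, 20), (-127, 17), (-124, 19), (-121, 21), (-118, 19), (-61, 13), (-58, 16), (-1, 16), (2, 16), (59, 23), (62, 13), (119, 23), (122, 21), (125, 20), (128, 18), (131, 21)]
scene [(-36, 11), (-34, 44), (-32, 103), (-30, 106), (-28, 61), (-26, 14), (-20, 9), (8, 9), (24, 12), (26, 47), (28, 106), (30, 145), (32, 43)]
```

```bash
python3 -c "
from h import *
plan((0.5081,.2594,0.16),-13.0)
plan((0.5081,.2594,0.0925),-13.0)"
```

```text
t 6.25 pos [0.4507 0.1697 0.2496] shift [0.3338 0.1211 0.2986] turn [-0.0005  0.0003  0.0067] grip 0.0304
t 6.25 pos [0.4507 0.1697 0.2496] shift [0.3339 0.1212 0.5236] turn [-0.0005  0.0003  0.0067] grip 0.0304
```

Emit:
step_arm(steps=[0,0.12,0.04,0,0,0,0.007,0,0.24,0.09,0,0,0,0.007,0,0.334,0.121,0.02,0,0,0.007,0,0.334,0.121,0.12,0,0,0.007,0,0.334,0.121,0.24,0,0,0.007,0,0.334,0.121,0.34,0,0,0.007,0,0.334,0.121,0.42,0,0,0.007,0,0.334,0.121,0.48,0,0,0.007,0,0.334,0.121,0.505,0,0,0.007,0,0.334,0.121,0.51,0,0,0.007])

```text
time_s: 7.25
position: [0.5078, 0.26, 0.0963]
tool_rot: [[0.224, 0.974, -0.001], [0.974, -0.224, -0.0], [-0.001, -0.001, -1.0]]
ft_force: [0.4, -0.4, -0.8]
grip_width: 0.0307
```

```bash
python3 look.py w5 tube; python3 -c "
from h import *
plan((0.5081,.2594,0.0925),-13.0)"
```

```text
t 7.35 pos [0.5082 0.2603 0.0974] shift [0. 0. 0.] turn [ 1.300e-03 -4.000e-04 -4.967e-01] grip 0.0302
t 7.35 pos [0.5082 0.2603 0.0974] shift [-0.0029  0.0002  0.0165] turn [ 0.0012 -0.0006  0.001 ] grip 0.0302
```

View pics/w5.png

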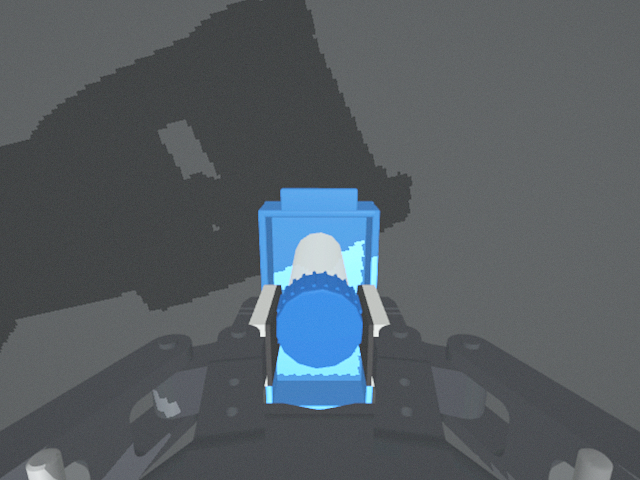

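The tube is centred in the end bay. I'll lower the last few millimetres.

Emit:
step_arm(steps=[0,-0.001,0,0.006,0,0,0,0,-0.001,0,0.012,0,0,0,0,-0.001,0,0.014,0,0,0,0,-0.001,0,0.014,0,0,0])

```text
time_s: 7.75
position: [0.5077, 0.2601, 0.0927]
tool_rot: [[0.224, 0.975, 0.0], [0.975, -0.224, 0.0], [0.0, 0.0, -1.0]]
ft_force: [0.2, -0.4, -0.6]
grip_width: 0.0304
```

No contact yet (−0.6 N), so about 1 mm remains.

Emit:
step_arm(steps=[0,0,0,0.004,0,0,0,0,0,0,0.004,0,0,0])

```text
time_s: 7.95
position: [0.5077, 0.2601, 0.0914]
tool_rot: [[0.224, 0.975, -0.0], [0.975, -0.224, 0.0], [0.0, -0.0, -1.0]]
ft_force: [-0.0, -0.3, -0.7]
grip_width: 0.0307
```

Emit:
step_arm(steps=[0,0,0,0.004,0,0,0,0,0,0,0.004,0,0,0])

```text
time_s: 8.15
position: [0.5079, 0.2603, 0.0912]
tool_rot: [[0.224, 0.975, 0.001], [0.975, -0.224, 0.001], [0.001, 0.001, -1.0]]
ft_force: [-2.2, -0.9, 8.1]
grip_width: 0.0307
```

Contact. I'll release and lift.

Emit:
step_arm(steps=[0.6,0,0,0,0,0,0,0.8,0,0,0,0,0,0,1,0,0,0,0,0,0,1,0,0,0,0,0,0,1,0,0,0,0,0,0,1,0,0,-0.1,0,0,0,1,0,0,-0.25,0,0,0,1,0,0,-0.4,0,0,0,1,0,0,-0.53,0,0,0,1,0,0,-0.53,0,0,0])

```text
time_s: 9.15
position: [0.5091, 0.2606, 0.2548]
tool_rot: [[0.224, 0.975, 0.01], [0.975, -0.224, 0.003], [0.005, 0.009, -1.0]]
ft_force: [0.2, 0.7, -0.4]
grip_width: 0.0858
```

```bash
python3 look.py w6 tube; python3 -c "
from h import *
plan((0.5457,-0.02,0.25),-0)
"
```

```text
tube 0.97 [315. 226.] 1627 top [0.5081 0.2612 0.0957] circ [0.5083 0.2605] 0.0169 box ((0.5079479813575745, 0.2610917389392853), (0.03181842714548111, 0.031128033995628357), 24.691679000854492)
t 9.25 pos [0.5076 0.2601 0.2496] shift [0. 0. 0.] turn [ 0.0014 -0.0005 -0.4963] grip 0.0854
t 9.25 pos [0.5076 0.2601 0.2496] shift [-0.8815  0.3326 -0.0017] turn [ 0.0014 -0.0006 -0.2874] grip 0.0854
```

View pics/w6.png

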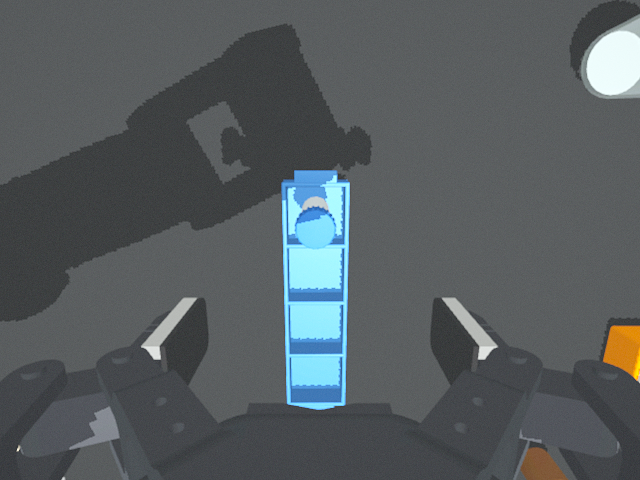

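The tube stands in the leftmost bay (315,226). Now the amber bottle.

Emit:
step_arm(steps=[1,-0.16,0.06,0,0,0,-0.06,1,-0.32,0.12,0,0,0,-0.12,1,-0.48,0.18,0,0,0,-0.18,1,-0.64,0.24,0,0,0,-0.24,1,-0.8,0.3,0,0,0,-0.287,1,-0.882,0.333,0,0,0,-0.287,1,-0.882,0.333,0,0,0,-0.287])

```text
time_s: 9.95
position: [0.5458, -0.0238, 0.2472]
tool_rot: [[0.005, 1.0, -0.003], [1.0, -0.005, 0.0], [0.0, -0.003, -1.0]]
ft_force: [0.8, 0.1, -0.2]
grip_width: 0.0853
```

```bash
python3 -c "
from h import *
plan((0.5457,-0.1784,0.25),9.4)
plan((0.5457,-0.1784,0.148),9.4)
"
```

```text
t 9.95 pos [ 0.5458 -0.0238  0.2472] shift [-0.5153  0.0022 -0.0094] turn [-0.0041 -0.0005 -0.2155] grip 0.0853
t 9.95 pos [ 0.5458 -0.0238  0.2472] shift [-0.5154  0.0033  0.3306] turn [-0.0041 -0.0005 -0.2155] grip 0.0853
```

Emit:
step_arm(steps=[1,-0.16,0.002,0,0,0,-0.1,1,-0.32,0.002,0,0,0,-0.2,1,-0.46,0.002,0,0,0,-0.215,1,-0.52,0.002,0,0,0,-0.215,1,-0.52,0.002,0,0,0,-0.215,1,-0.52,0.002,0,0,0,-0.215])

```text
time_s: 10.55
position: [0.5463, -0.1749, 0.2485]
tool_rot: [[-0.168, 0.986, -0.001], [0.986, 0.168, 0.001], [0.002, -0.001, -1.0]]
ft_force: [0.0, 1.0, 0.2]
grip_width: 0.0853
```

```bash
python3 look.py w7 amber; python3 -c "
from h import *
plan((0.5457,-0.1784,0.148),9.4)
"
```

```text
amber 0.69 [318. 242.] 2643 top [ 0.5457 -0.1777  0.1526] circ [ 0.5459 -0.1785] 0.0136 box ((0.545640766620636, -0.1781078726053238), (0.026487665250897408, 0.025513945147395134), 38.92995834350586)
t 10.65 pos [ 0.5465 -0.1744  0.249 ] shift [0. 0. 0.] turn [-0.0005 -0.0009  0.0079] grip 0.0854
t 10.65 pos [ 0.5465 -0.1744  0.249 ] shift [-0.013  -0.0046  0.3368] turn [-0.0005 -0.0009  0.0079] grip 0.0854
```

View pics/w7.png

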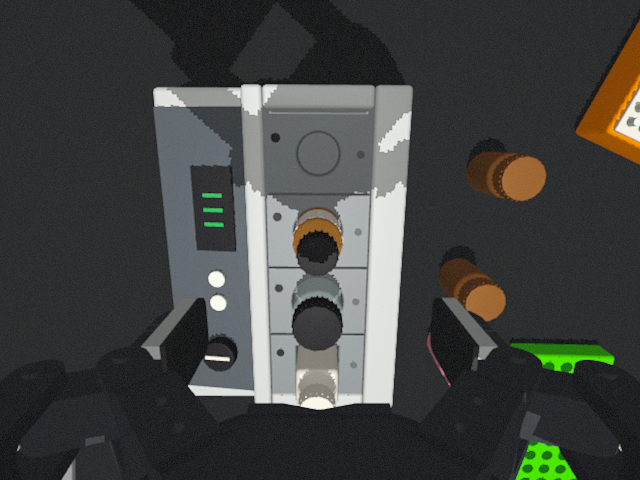

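The amber cap (317,252) is confirmed at (0.546, −0.178). I'll descend and grip.

Emit:
step_arm(steps=[1,-0.013,-0.004,0.08,0,0,0.008,1,-0.013,-0.004,0.18,0,0,0.008,1,-0.013,-0.004,0.27,0,0,0.008,1,-0.013,-0.004,0.335,0,0,0.008,1,-0.013,-0.004,0.335,0,0,0.008,0.3,-0.013,-0.004,0.335,0,0,0.008,0,-0.013,-0.004,0.335,0,0,0.008,0,-0.013,-0.004,0.335,0,0,0.008,0,-0.013,-0.004,0.335,0,0,0.008,0,-0.013,-0.004,0.335,0,0,0.008])

```text
time_s: 11.65
position: [0.5461, -0.1804, 0.1496]
tool_rot: [[-0.162, 0.987, 0.001], [0.987, 0.162, -0.001], [-0.001, 0.001, -1.0]]
ft_force: [-1.4, 0.4, 5.1]
grip_width: 0.0247
```

Emit:
step_arm(steps=[0,0,0,0,0,0,0,0,0,0,0,0,0,0,0,0,0,0,0,0,0])

```text
time_s: 11.95
position: [0.5461, -0.1804, 0.1496]
tool_rot: [[-0.162, 0.987, 0.001], [0.987, 0.162, -0.001], [-0.001, 0.001, -1.0]]
ft_force: [-1.3, 1.6, 6.2]
grip_width: 0.0247
```

Emit:
step_arm(steps=[0,0,0,-0.05,0,0,0,0,0,0,-0.12,0,0,0,0,0,0,-0.22,0,0,0,0,0,0,-0.3,0,0,0,0,0,0,-0.34,0,0,0,0,0,0,-0.34,0,0,0])

```text
time_s: 12.55
position: [0.5461, -0.1804, 0.2517]
tool_rot: [[-0.162, 0.987, 0.002], [0.987, 0.162, -0.001], [-0.001, 0.002, -1.0]]
ft_force: [-0.4, 0.5, -2.0]
grip_width: 0.0248
```

```bash
python3 look.py w8 amber; python3 -c "
from h import *
plan((0.51,0.1,0.25),-10)
"
```

```text
amber 0.62 [320. 288.] 7993 top [ 0.5461 -0.1774  0.2546] circ [ 0.5464 -0.1788] 0.0142 box ((0.5462395548820496, -0.17849458754062653), (0.02459872141480446, 0.027068324387073517), 9.525219917297363)
t 12.65 pos [ 0.5455 -0.18    0.2494] shift [0. 0. 0.] turn [-0.002  -0.0017 -0.0024] grip 0.0249
t 12.65 pos [ 0.5455 -0.18    0.2494] shift [ 9.403e-01  3.400e-02 -8.000e-04] turn [-0.0023 -0.0013  0.4287] grip 0.0249
```

View pics/w8.png

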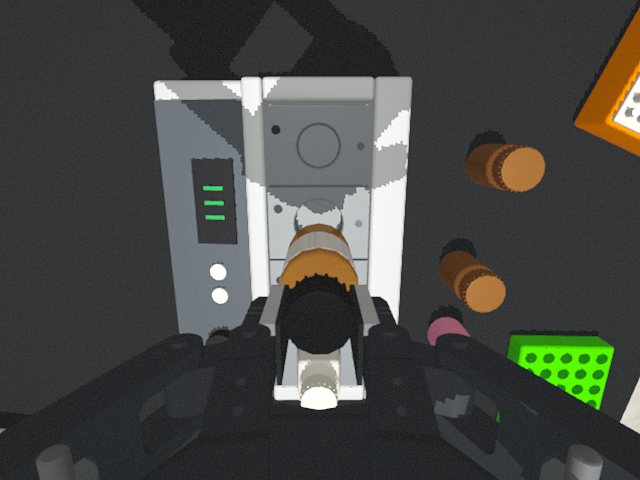

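The amber bottle (320,300) is held upright and clear of its pocket, so I'll carry it.

Emit:
step_arm(steps=[0,0.12,0.004,0,0,0,0.06,0,0.26,0.01,0,0,0,0.14,0,0.4,0.015,0,0,0,0.22,0,0.54,0.02,0,0,0,0.3,0,0.68,0.025,0,0,0,0.38,0,0.82,0.03,0,0,0,0.43,0,0.9,0.034,0,0,0,0.43,0,0.94,0.034,0,0,0,0.43,0,0.94,0.034,0,0,0,0.43,0,0.94,0.034,0,0,0,0.43])

```text
time_s: 13.65
position: [0.5105, 0.0988, 0.2501]
tool_rot: [[0.175, 0.985, -0.001], [0.985, -0.175, -0.0], [-0.001, -0.001, -1.0]]
ft_force: [-0.2, -0.5, -1.7]
grip_width: 0.0246
```

```bash
python3 -c "
from h import *
plan((0.4942,0.1992,0.25),-13)
plan((0.4942,0.1992,0.097),-13)
"
```

```text
t 13.65 pos [0.5105 0.0988 0.2501] shift [ 3.199e-01 -1.119e-01  3.000e-04] turn [-0.0012  0.0008  0.065 ] grip 0.0246
t 13.65 pos [0.5105 0.0988 0.2501] shift [ 0.3202 -0.1115  0.5103] turn [-0.0012  0.0008  0.065 ] grip 0.0246
```

Emit:
step_arm(steps=[0,0.12,-0.04,0,0,0,0.065,0,0.24,-0.08,0,0,0,0.065,0,0.32,-0.112,0,0,0,0.065,0,0.32,-0.112,0.1,0,0,0.065,0,0.32,-0.112,0.22,0,0,0.065,0,0.32,-0.112,0.34,0,0,0.065,0,0.32,-0.112,0.43,0,0,0.065,0,0.32,-0.112,0.49,0,0,0.065,0,0.32,-0.112,0.51,0,0,0.065,0,0.32,-0.112,0.51,0,0,0.065])

```text
time_s: 14.65
position: [0.4944, 0.1991, 0.0973]
tool_rot: [[0.226, 0.974, -0.001], [0.974, -0.226, -0.0], [-0.001, -0.001, -1.0]]
ft_force: [0.3, 0.1, -1.1]
grip_width: 0.0247
```

```bash
python3 look.py w9 amber
```

```text
amber 0.72 [321. 288.] 7788 top [0.4958 0.2023 0.1002] circ [0.4951 0.2009] 0.0141 box ((0.4956897795200348, 0.20159828662872314), (0.02604992315173149, 0.02438853308558464), 73.0165786743164)
t 14.75 pos [0.4948 0.1997 0.0986] shift [0. 0. 0.] turn [ 1.900e-03 -3.000e-04 -4.982e-01] grip 0.0246
```

View pics/w9.png

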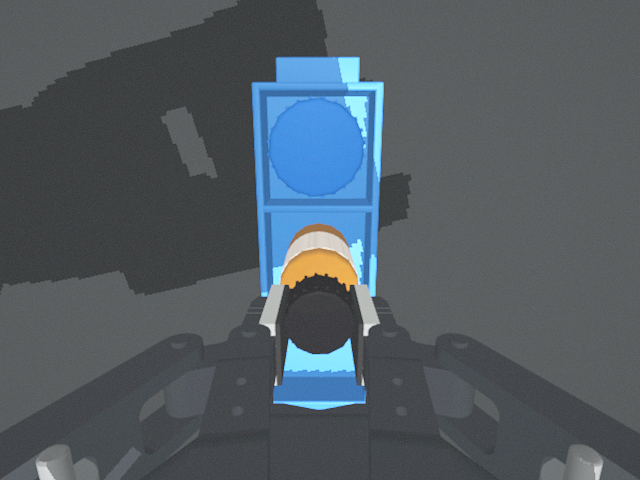

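The amber bottle (320,310) is centred in the second bay. I'll lower it to contact.

Emit:
step_arm(steps=[0,0,0,0.007,0,0,0,0,0,0,0.014,0,0,0,0,0,0,0.016,0,0,0,0,0,0,0.016,0,0,0])

```text
time_s: 15.15
position: [0.494, 0.2001, 0.093]
tool_rot: [[0.224, 0.974, 0.0], [0.974, -0.224, 0.0], [0.0, 0.0, -1.0]]
ft_force: [-0.1, 0.7, -1.9]
grip_width: 0.0248
```

Emit:
step_arm(steps=[0,0,0,0.004,0,0,0,0,0,0,0.004,0,0,0])

```text
time_s: 15.35
position: [0.4943, 0.2003, 0.0926]
tool_rot: [[0.224, 0.975, 0.001], [0.975, -0.224, 0.0], [0.001, 0.001, -1.0]]
ft_force: [-1.8, 0.4, 6.4]
grip_width: 0.0247
```

Contact. I'll release, rise and return for the jar.

Emit:
step_arm(steps=[0.6,0,0,0,0,0,0,0.8,0,0,0,0,0,0,1,0,0,0,0,0,0,1,0,0,0,0,0,0,1,0,0,0,0,0,0,1,0,0,-0.1,0,0,0,1,0,0,-0.25,0,0,0,1,0,0,-0.4,0,0,0,1,0,0,-0.53,0,0,0,1,0,0,-0.53,0,0,0])

```text
time_s: 16.35
position: [0.4956, 0.2005, 0.256]
tool_rot: [[0.224, 0.974, 0.01], [0.974, -0.224, 0.002], [0.004, 0.01, -1.0]]
ft_force: [0.6, -0.6, 0.3]
grip_width: 0.0854
```

```bash
python3 look.py w10 amber tube; python3 -c "
from h import *
plan((0.545,-0.07,0.25),0)
"
```

```text
amber 0.71 [317. 216.] 1632 top [0.4951 0.2029 0.0957] circ [0.4949 0.2024] 0.0136 box ((0.495161235332489, 0.20262476801872253), (0.025210317224264145, 0.02617303654551506), 40.378238677978516)
tube 0.87 [315. 150.] 1412 top [0.5079 0.2607 0.0959] circ [0.5079 0.2608] 0.0159 box ((0.5079818964004517, 0.2605105936527252), (0.03040214255452156, 0.02982810139656067), 77.3669204711914)
tube 0.37 [315. 217.] 1681 top [0.495  0.2027 0.0957] circ [0.4948 0.202 ] 0.0137 box ((0.49483299255371094, 0.20248371362686157), (0.025579925626516342, 0.02615395374596119), 77.61670684814453)
t 16.5 pos [0.4936 0.2    0.2497] shift [0. 0. 0.] turn [-2.100e-03  4.000e-04 -4.973e-01] grip 0.0853
t 16.5 pos [0.4936 0.2    0.2497] shift [-0.8386  0.3691 -0.0009] turn [-0.002   0.0006 -0.2884] grip 0.0853
```

View pics/w10.png

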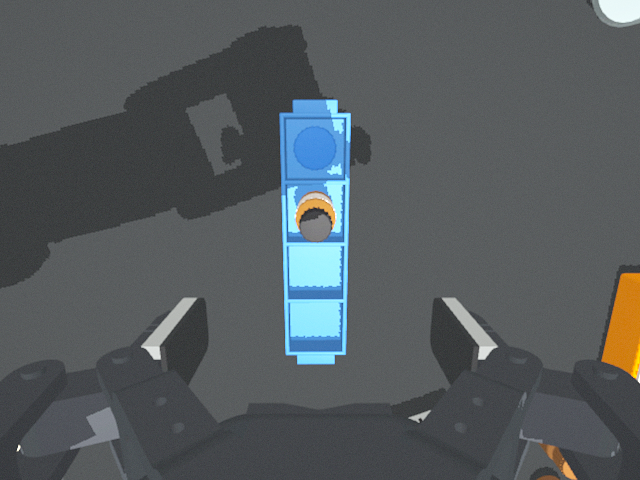

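Tube (315,148) and amber (316,218) both stand in their bays. Now the jar.

Emit:
step_arm(steps=[1,-0.15,0.066,0,0,0,-0.06,1,-0.3,0.132,0,0,0,-0.12,1,-0.45,0.2,0,0,0,-0.18,1,-0.6,0.266,0,0,0,-0.24,1,-0.74,0.33,0,0,0,-0.288,1,-0.838,0.369,0,0,0,-0.288,1,-0.838,0.369,0,0,0,-0.288,1,-0.838,0.369,0,0,0,-0.288])

```text
time_s: 17.3
position: [0.545, -0.0699, 0.2491]
tool_rot: [[0.002, 1.0, -0.003], [1.0, -0.002, 0.001], [0.001, -0.003, -1.0]]
ft_force: [-0.4, -0.2, -0.1]
grip_width: 0.0854
```

```bash
python3 -c "
from h import *
plan((0.5554,-0.237,0.25),9.4)
"
```

```text
t 17.3 pos [ 0.545  -0.0699  0.2491] shift [-0.557   0.0356 -0.004 ] turn [-0.0038 -0.0021 -0.211 ] grip 0.0854
```

Emit:
step_arm(steps=[1,-0.16,0.01,0,0,0,-0.1,1,-0.32,0.02,0,0,0,-0.2,1,-0.47,0.035,0,0,0,-0.21,1,-0.557,0.035,0,0,0,-0.21,1,-0.557,0.035,0,0,0,-0.21,1,-0.557,0.035,0,0,0,-0.21])

```text
time_s: 17.9
position: [0.5559, -0.2355, 0.25]
tool_rot: [[-0.165, 0.986, -0.001], [0.986, 0.165, 0.001], [0.002, -0.001, -1.0]]
ft_force: [0.5, 0.3, 0.1]
grip_width: 0.0854
```

```bash
python3 look.py w11 jar; python3 -c "
from h import *
plan((0.5555,-0.237,0.131),9.4)
"
```

```text
jar 0.92 [514. 101.] 3589 top [ 0.7008 -0.1113  0.0708] circ [ 0.7017 -0.111 ] 0.0188 box ((0.7015220522880554, -0.1112627312541008), (0.03599971532821655, 0.03599909693002701), 44.648521423339844)
jar 0.79 [480. 224.] 2725 top [ 0.7008 -0.2204  0.0706] circ [ 0.7018 -0.2209] 0.0187 box ((0.7011675834655762, -0.22063086926937103), (0.03506030514836311, 0.036049388349056244), 12.4117431640625)
jar 0.71 [320. 234.] 2915 top [ 0.5555 -0.237   0.1327] circ [ 0.5556 -0.238 ] 0.0188 box ((0.5557575821876526, -0.2373388707637787), (0.036009423434734344, 0.0353933721780777), 11.316393852233887)
t 18.0 pos [ 0.556  -0.2349  0.2506] shift [0. 0. 0.] turn [-0.0005 -0.001   0.0032] grip 0.0856
t 18.0 pos [ 0.556  -0.2349  0.2506] shift [-0.0068 -0.0027  0.3986] turn [-0.0005 -0.001   0.0032] grip 0.0856
```

View pics/w11.png

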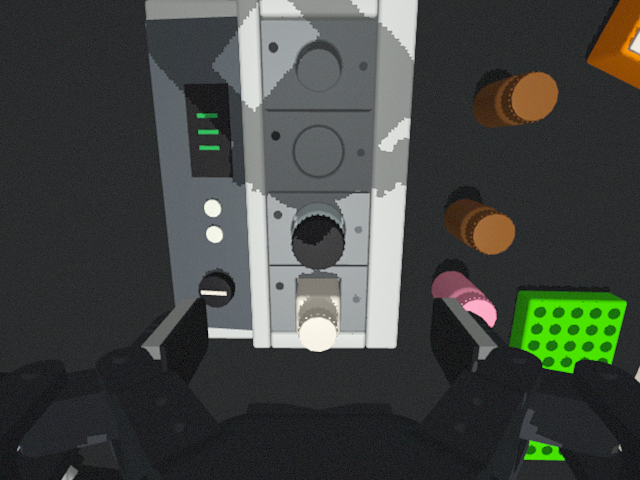

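The jar wanted is the one in the bath (318,240), top 0.133. The brown (480,224) and (514,101) and the pink one are ignored. I'll grip a little higher so the pads stay on the cap.

Emit:
step_arm(steps=[1,-0.007,-0.002,0.08,0,0,0.003,1,-0.007,-0.002,0.2,0,0,0.003,1,-0.007,-0.002,0.31,0,0,0.003,1,-0.007,-0.002,0.385,0,0,0.003,1,-0.007,-0.002,0.392,0,0,0.003,0.4,-0.007,-0.002,0.392,0,0,0.003,0,-0.007,-0.002,0.392,0,0,0.003,0,-0.007,-0.002,0.392,0,0,0.003,0,-0.007,-0.002,0.392,0,0,0.003,0,-0.007,-0.002,0.392,0,0,0.003])

```text
time_s: 19.0
position: [0.556, -0.2392, 0.1346]
tool_rot: [[-0.162, 0.987, 0.002], [0.987, 0.162, -0.001], [-0.002, 0.002, -1.0]]
ft_force: [-1.2, 1.4, 6.4]
grip_width: 0.0348
```

Emit:
step_arm(steps=[0,0,0,0,0,0,0,0,0,0,0,0,0,0])

```text
time_s: 19.2
position: [0.556, -0.2392, 0.1346]
tool_rot: [[-0.162, 0.987, 0.002], [0.987, 0.162, -0.001], [-0.002, 0.002, -1.0]]
ft_force: [-0.7, 0.5, 6.5]
grip_width: 0.0342
```

Emit:
step_arm(steps=[0,0,0,-0.05,0,0,0,0,0,0,-0.12,0,0,0,0,0,0,-0.22,0,0,0,0,0,0,-0.3,0,0,0,0,0,0,-0.38,0,0,0,0,0,0,-0.38,0,0,0])

```text
time_s: 19.8
position: [0.5564, -0.2395, 0.2505]
tool_rot: [[-0.162, 0.987, 0.005], [0.987, 0.162, -0.004], [-0.005, 0.005, -1.0]]
ft_force: [0.6, -0.8, -2.1]
grip_width: 0.0343
```

```bash
python3 look.py w12 jar; python3 -c "
from h import *
plan((0.51,0.045,0.25),-10)
"
```

```text
jar 0.91 [462. 300.] 2598 top [ 0.7072 -0.2964  0.0705] circ [ 0.7076 -0.2972] 0.0185 box ((0.7077509164810181, -0.2970518171787262), (0.03585821017622948, 0.0351855605840683), 12.220121383666992)
jar 0.88 [512.  93.] 3649 top [ 0.701  -0.1113  0.0707] circ [ 0.7021 -0.1112] 0.0189 box ((0.7012593150138855, -0.11092329025268555), (0.03629009425640106, 0.035466790199279785), 36.17421340942383)
jar 0.79 [319. 296.] 9880 top [ 0.5564 -0.2366  0.2486] circ [ 0.5565 -0.2377] 0.0186 box ((0.5565876960754395, -0.23769529163837433), (0.03414023667573929, 0.03658769279718399), 8.39587688446045)
t 19.9 pos [ 0.5554 -0.2389  0.2466] shift [0. 0. 0.] turn [-0.0003 -0.0003 -0.0023] grip 0.0343
t 19.9 pos [ 0.5554 -0.2389  0.2466] shift [ 0.9582  0.0034 -0.0111] turn [-4.000e-04 -3.000e-04  4.288e-01] grip 0.0343
```

View pics/w12.png

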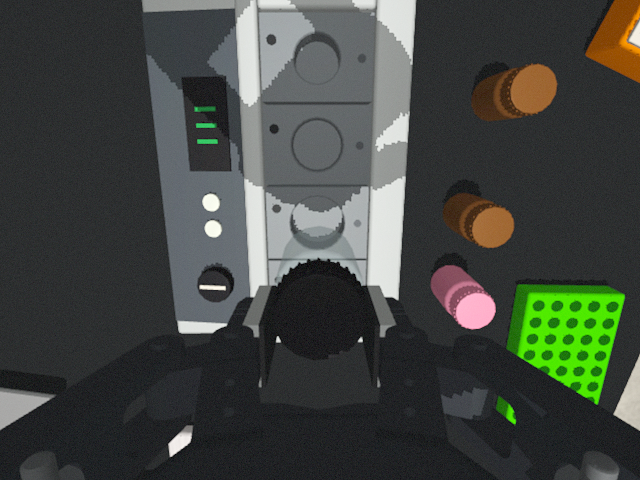

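The jar (319,305) is held upright, so I'll carry it to the third bay.

Emit:
step_arm(steps=[0,0.12,0,0,0,0,0.06,0,0.26,0,0,0,0,0.14,0,0.4,0,0,0,0,0.22,0,0.54,0,0,0,0,0.3,0,0.68,0,0,0,0,0.38,0,0.82,0,0,0,0,0.43,0,0.92,0.003,0,0,0,0.43,0,0.96,0.003,0,0,0,0.43,0,0.96,0.003,0,0,0,0.43,0,0.96,0.003,0,0,0,0.43])

```text
time_s: 20.9
position: [0.5101, 0.0445, 0.2465]
tool_rot: [[0.175, 0.985, -0.001], [0.985, -0.175, -0.0], [-0.0, -0.001, -1.0]]
ft_force: [-0.5, -0.7, -2.3]
grip_width: 0.0342
```

```bash
python3 -c "
from h import *
plan((0.4808,0.1412,0.102),-13)
"
```

```text
t 20.9 pos [0.5101 0.0445 0.2465] shift [ 0.3004 -0.1521  0.4816] turn [-0.0012  0.0006  0.0651] grip 0.0342
```

Emit:
step_arm(steps=[0,0.12,-0.06,0,0,0,0.065,0,0.24,-0.12,0,0,0,0.065,0,0.3,-0.152,0,0,0,0.065,0,0.3,-0.152,0.1,0,0,0.065,0,0.3,-0.152,0.22,0,0,0.065,0,0.3,-0.152,0.34,0,0,0.065,0,0.3,-0.152,0.44,0,0,0.065,0,0.3,-0.152,0.51,0,0,0.065,0,0.3,-0.152,0.535,0,0,0.065,0,0.3,-0.152,0.535,0,0,0.065])

```text
time_s: 21.9
position: [0.481, 0.141, 0.086]
tool_rot: [[0.226, 0.974, -0.002], [0.974, -0.226, -0.0], [-0.001, -0.002, -1.0]]
ft_force: [-0.3, 0.4, -1.1]
grip_width: 0.0344
```

```bash
python3 look.py w13 jar
```

```text
jar 0.95 [321. 296.] 9966 top [0.4824 0.1438 0.084 ] circ [0.482  0.1425] 0.0188 box ((0.4822252690792084, 0.14269274473190308), (0.03640972450375557, 0.034470267593860626), 78.93660736083984)
t 22.0 pos [0.4816 0.1415 0.0875] shift [0. 0. 0.] turn [ 2.000e-03 -1.000e-04 -4.983e-01] grip 0.0345
```

View pics/w13.png

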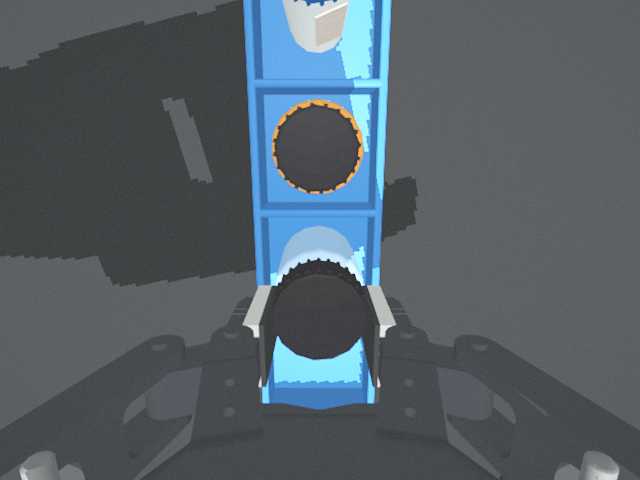

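The jar (319,305) is over bay 3. I'll lower it.

Emit:
step_arm(steps=[0,0,0,0.01,0,0,0,0,0,0,0.02,0,0,0,0,0,0,0.026,0,0,0,0,0,0,0.026,0,0,0])

```text
time_s: 22.4
position: [0.4807, 0.142, 0.0787]
tool_rot: [[0.224, 0.974, -0.0], [0.974, -0.224, -0.0], [-0.0, -0.0, -1.0]]
ft_force: [-0.1, -0.0, -0.9]
grip_width: 0.0343
```

Emit:
step_arm(steps=[0,0,0,0.005,0,0,0,0,0,0,0.005,0,0,0])

```text
time_s: 22.6
position: [0.4809, 0.142, 0.0776]
tool_rot: [[0.224, 0.974, 0.001], [0.974, -0.224, 0.0], [0.0, 0.001, -1.0]]
ft_force: [-0.3, 0.6, 3.2]
grip_width: 0.0339
```

Contact. I'll release.

Emit:
step_arm(steps=[0.6,0,0,0,0,0,0,0.8,0,0,0,0,0,0,1,0,0,0,0,0,0,1,0,0,0,0,0,0,1,0,0,0,0,0,0,1,0,0,-0.1,0,0,0,1,0,0,-0.25,0,0,0,1,0,0,-0.4,0,0,0,1,0,0,-0.57,0,0,0,1,0,0,-0.57,0,0,0])

```text
time_s: 23.6
position: [0.4827, 0.1421, 0.2544]
tool_rot: [[0.224, 0.974, 0.012], [0.974, -0.224, 0.001], [0.003, 0.012, -1.0]]
ft_force: [0.1, 0.1, -0.1]
grip_width: 0.0853
```

```bash
python3 look.py w14 jar amber tube; python3 -c "
from h import *
plan((0.545,-0.14,0.25),0)
"
```

```text
jar 0.9 [314. 216.] 1840 top [0.4813 0.1444 0.0757] circ [0.4812 0.144 ] 0.0184 box ((0.48102325201034546, 0.14408572018146515), (0.03463299199938774, 0.035240862518548965), 77.7868881225586)
jar 0.6 [555. 464.] 749 top [ 0.6895 -0.2073  0.0453] circ [ 0.6883 -0.2093] 0.0089 box ((0.6881798505783081, -0.20891828835010529), (0.017238426953554153, 0.005993970669806004), 36.96306228637695)
jar 0.58 [550. 364.] 176 top [ 0.7033 -0.0881  0.0217] circ [0.6274 0.0222] 0.1471 box ((0.6227228045463562, 0.01870846003293991), (0.011655226349830627, 0.2940503656864166), 36.58414077758789)
amber 0.66 [316. 147.] 1501 top [0.4949 0.2021 0.0957] circ [0.495  0.2019] 0.0136 box ((0.49511265754699707, 0.20216083526611328), (0.026002921164035797, 0.02616238221526146), 77.20587158203125)
tube 0.65 [315.  65.] 2173 top [0.508  0.26   0.0958] circ [0.5081 0.2602] 0.0166 box ((0.5083109736442566, 0.2597551643848419), (0.032433073967695236, 0.03171664476394653), 49.083770751953125)
t 23.8 pos [0.4802 0.1419 0.2469] shift [0. 0. 0.] turn [-3.500e-03  2.000e-04 -4.974e-01] grip 0.0854
t 23.8 pos [0.4802 0.1419 0.2469] shift [-0.8671  0.4214 -0.0108] turn [-0.0034  0.0005 -0.2885] grip 0.0854
```

View pics/w14.png

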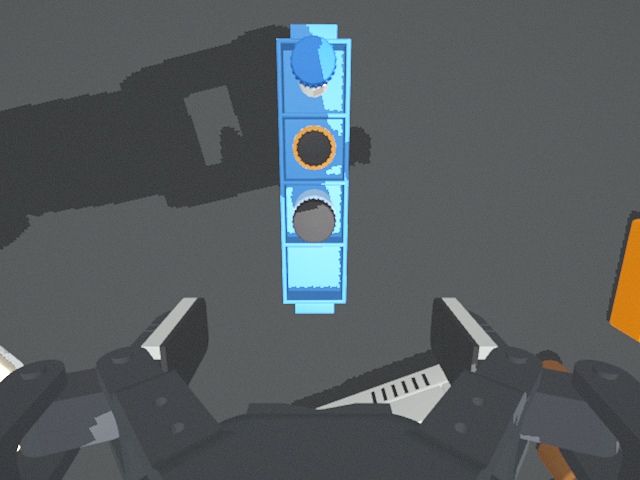

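Tube (314,62), amber (314,148) and jar (314,218) stand in their bays. Now the square bottle.

Emit:
step_arm(steps=[1,-0.15,0.07,-0.01,0,0,-0.06,1,-0.3,0.14,-0.01,0,0,-0.12,1,-0.45,0.22,-0.01,0,0,-0.18,1,-0.6,0.29,-0.01,0,0,-0.24,1,-0.74,0.36,-0.01,0,0,-0.288,1,-0.867,0.421,-0.01,0,0,-0.288,1,-0.867,0.421,-0.01,0,0,-0.288,1,-0.867,0.421,-0.01,0,0,-0.288])

```text
time_s: 24.6
position: [0.5451, -0.1404, 0.2494]
tool_rot: [[0.002, 1.0, -0.003], [1.0, -0.002, 0.002], [0.002, -0.003, -1.0]]
ft_force: [-0.4, 0.3, -0.2]
grip_width: 0.0856
```

```bash
python3 -c "
from h import *
plan((0.5654,-0.2955,0.25),9.4)
"
```

```text
t 24.6 pos [ 0.5451 -0.1404  0.2494] shift [-0.517   0.0688 -0.0033] turn [-0.004  -0.0027 -0.2114] grip 0.0856
```

Emit:
step_arm(steps=[1,-0.16,0.02,0,0,0,-0.1,1,-0.32,0.04,0,0,0,-0.2,1,-0.47,0.068,0,0,0,-0.21,1,-0.517,0.068,0,0,0,-0.21,1,-0.517,0.068,0,0,0,-0.21,1,-0.517,0.068,0,0,0,-0.21])

```text
time_s: 25.2
position: [0.5659, -0.293, 0.251]
tool_rot: [[-0.165, 0.986, -0.001], [0.986, 0.165, 0.001], [0.001, -0.001, -1.0]]
ft_force: [-0.2, 0.6, -0.4]
grip_width: 0.0856
```

```bash
python3 look.py w15 square; python3 -c "
from h import *
plan((0.5654,-0.2955,0.143),9.4)
"
```

```text
square 0.91 [315. 238.] 2720 top [ 0.5652 -0.2963  0.1446] circ [ 0.565 -0.297] 0.0143 box ((0.5651169419288635, -0.2965346574783325), (0.027376016601920128, 0.026551445946097374), 1.8022480010986328)
t 25.3 pos [ 0.566  -0.2928  0.2516] shift [0. 0. 0.] turn [-0.     -0.0005  0.0033] grip 0.0856
t 25.3 pos [ 0.566  -0.2928  0.2516] shift [-0.0086 -0.0034  0.3621] turn [-0.     -0.0005  0.0033] grip 0.0856
```

View pics/w15.png

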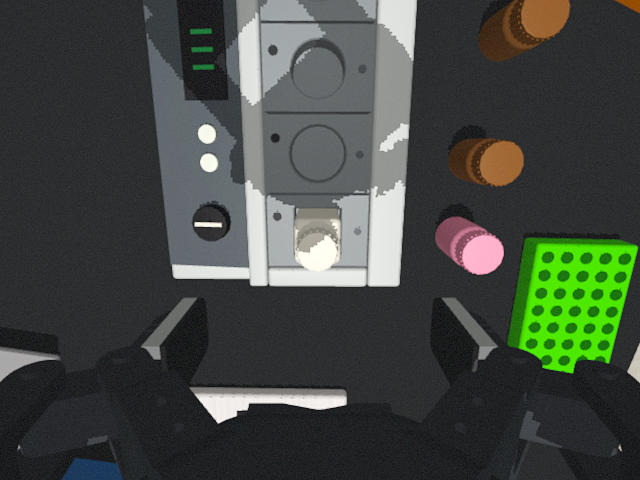

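The square bottle's cap is at (317,250), now at (0.565, −0.2963). I'll descend and grip.

Emit:
step_arm(steps=[1,-0.01,-0.004,0.08,0,0,0.003,1,-0.01,-0.004,0.2,0,0,0.003,1,-0.01,-0.004,0.29,0,0,0.003,1,-0.01,-0.004,0.345,0,0,0.003,1,-0.01,-0.004,0.352,0,0,0.003,0.4,-0.01,-0.004,0.352,0,0,0.003,0,-0.01,-0.004,0.352,0,0,0.003,0,-0.01,-0.004,0.352,0,0,0.003,0,-0.01,-0.004,0.352,0,0,0.003,0,-0.01,-0.004,0.352,0,0,0.003])

```text
time_s: 26.3
position: [0.5653, -0.2983, 0.1467]
tool_rot: [[-0.162, 0.987, 0.001], [0.987, 0.162, -0.001], [-0.001, 0.001, -1.0]]
ft_force: [-1.0, 1.5, 4.7]
grip_width: 0.0254
```

Emit:
step_arm(steps=[0,0,0,0,0,0,0,0,0,0,0,0,0,0])

```text
time_s: 26.5
position: [0.5654, -0.2983, 0.1467]
tool_rot: [[-0.161, 0.987, 0.001], [0.987, 0.161, -0.001], [-0.001, 0.001, -1.0]]
ft_force: [-1.9, 0.8, 5.8]
grip_width: 0.0253
```

Emit:
step_arm(steps=[0,0,0,-0.05,0,0,0,0,0,0,-0.12,0,0,0,0,0,0,-0.22,0,0,0,0,0,0,-0.3,0,0,0,0,0,0,-0.35,0,0,0,0,0,0,-0.35,0,0,0])

```text
time_s: 27.1
position: [0.5656, -0.2984, 0.2527]
tool_rot: [[-0.162, 0.987, 0.003], [0.987, 0.162, -0.002], [-0.003, 0.003, -1.0]]
ft_force: [0.1, -0.1, -2.1]
grip_width: 0.0255
```

```bash
python3 look.py w16 square; python3 -c "
from h import *
plan((0.51,-0.01,0.25),-10)
"
```

```text
square 0.67 [317. 284.] 7901 top [ 0.5656 -0.296   0.2505] circ [ 0.5659 -0.2972] 0.0144 box ((0.5657230019569397, -0.29687294363975525), (0.025276757776737213, 0.027222931385040283), 9.39527416229248)
t 27.2 pos [ 0.5649 -0.298   0.2498] shift [0. 0. 0.] turn [-0.001  -0.0011 -0.0024] grip 0.025
t 27.2 pos [ 0.5649 -0.298   0.2498] shift [ 9.769e-01 -2.570e-02  2.000e-04] turn [-0.0012 -0.001   0.4287] grip 0.025
```

View pics/w16.png

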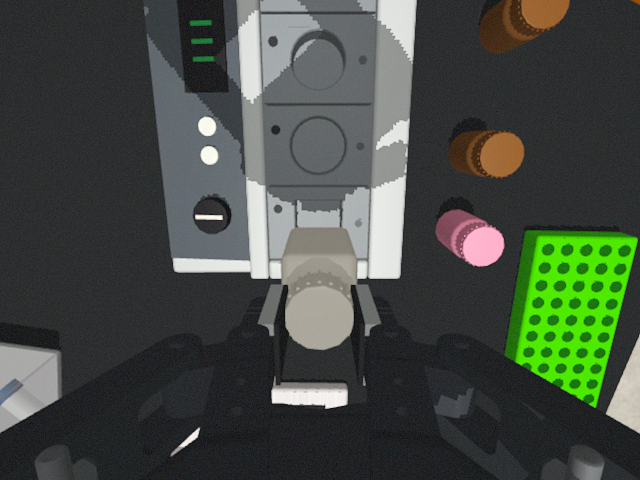

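The square bottle (319,300) is held upright, so I'll carry it.

Emit:
step_arm(steps=[0,0.12,-0.003,0,0,0,0.06,0,0.26,-0.006,0,0,0,0.14,0,0.4,-0.01,0,0,0,0.22,0,0.54,-0.015,0,0,0,0.3,0,0.68,-0.02,0,0,0,0.38,0,0.82,-0.026,0,0,0,0.43,0,0.93,-0.026,0,0,0,0.43,0,0.977,-0.026,0,0,0,0.43,0,0.977,-0.026,0,0,0,0.43,0,0.977,-0.026,0,0,0,0.43])

```text
time_s: 28.2
position: [0.5103, -0.0109, 0.2501]
tool_rot: [[0.175, 0.985, -0.001], [0.985, -0.175, -0.0], [-0.0, -0.001, -1.0]]
ft_force: [-0.5, -0.7, -1.6]
grip_width: 0.0254
```

```bash
python3 -c "
from h import *
plan((0.4674,0.0827,0.096),-13)
"
```

```text
t 28.2 pos [ 0.5103 -0.0109  0.2501] shift [ 0.2825 -0.1948  0.5138] turn [-0.001   0.0005  0.0654] grip 0.0254
```

Emit:
step_arm(steps=[0,0.12,-0.08,0,0,0,0.065,0,0.24,-0.16,0,0,0,0.065,0,0.283,-0.195,0,0,0,0.065,0,0.283,-0.195,0.1,0,0,0.065,0,0.283,-0.195,0.22,0,0,0.065,0,0.283,-0.195,0.34,0,0,0.065,0,0.283,-0.195,0.43,0,0,0.065,0,0.283,-0.195,0.49,0,0,0.065,0,0.283,-0.195,0.51,0,0,0.065,0,0.283,-0.195,0.51,0,0,0.065])

```text
time_s: 29.2
position: [0.4676, 0.0828, 0.0973]
tool_rot: [[0.226, 0.974, -0.001], [0.974, -0.226, -0.0], [-0.0, -0.001, -1.0]]
ft_force: [-0.1, 0.4, -0.3]
grip_width: 0.0251
```

```bash
python3 look.py w17 square
```

```text
square 0.76 [318. 282.] 7922 top [0.4689 0.0853 0.0951] circ [0.4686 0.0838] 0.0145 box ((0.46871596574783325, 0.08438991010189056), (0.027160005643963814, 0.025313429534435272), 77.08048248291016)
square 0.43 [319. 101.] 21064 top [0.4813 0.1443 0.0291] circ [0.4802 0.1361] 0.0796 box ((0.4797871708869934, 0.13682429492473602), (0.14748361706733704, 0.0642954558134079), 76.99687957763672)
t 29.3 pos [0.4681 0.0831 0.0984] shift [0. 0. 0.] turn [ 1.900e-03  2.000e-04 -4.981e-01] grip 0.0255
```

View pics/w17.png

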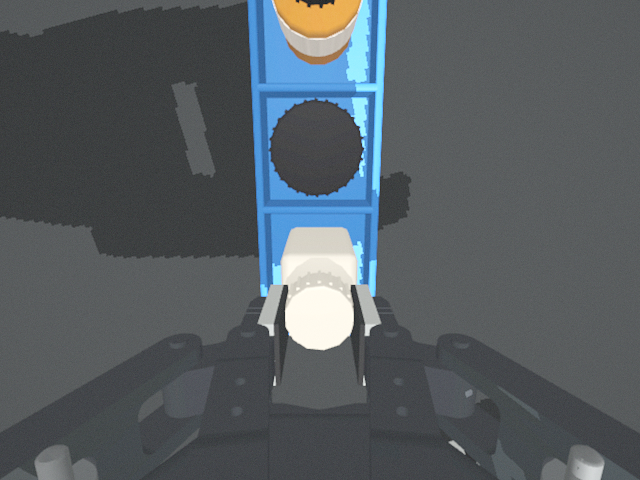

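The square bottle (319,300) is over bay 4. I'll lower it.

Emit:
step_arm(steps=[0,0,0,0.01,0,0,0,0,0,0,0.02,0,0,0,0,0,0,0.024,0,0,0,0,0,0,0.024,0,0,0])

```text
time_s: 29.7
position: [0.4672, 0.0837, 0.0905]
tool_rot: [[0.224, 0.974, -0.0], [0.974, -0.224, 0.0], [-0.0, -0.0, -1.0]]
ft_force: [0.6, 0.5, -1.1]
grip_width: 0.0256
```

Emit:
step_arm(steps=[0,0,0,0.004,0,0,0,0,0,0,0.004,0,0,0])

```text
time_s: 29.9
position: [0.4675, 0.0837, 0.0897]
tool_rot: [[0.224, 0.974, 0.001], [0.974, -0.224, 0.0], [0.0, 0.001, -1.0]]
ft_force: [-1.2, 0.4, 4.4]
grip_width: 0.0257
```

Contact. I'll release and rise.

Emit:
step_arm(steps=[0.6,0,0,0,0,0,0,0.8,0,0,0,0,0,0,1,0,0,0,0,0,0,1,0,0,0,0,0,0,1,0,0,0,0,0,0,1,0,0,-0.1,0,0,0,1,0,0,-0.25,0,0,0,1,0,0,-0.4,0,0,0,1,0,0,-0.6,0,0,0,1,0,0,-0.6,0,0,0])

```text
time_s: 30.9
position: [0.4686, 0.0837, 0.2745]
tool_rot: [[0.224, 0.974, 0.01], [0.975, -0.224, -0.001], [0.002, 0.009, -1.0]]
ft_force: [0.6, -0.3, 0.2]
grip_width: 0.0856
```

Emit:
step_arm(steps=[1,-0.15,-0.1,-0.1,0,0,0,1,-0.25,-0.2,-0.1,0,0,0,1,-0.25,-0.2,-0.1,0,0,0,1,-0.25,-0.2,-0.1,0,0,0,1,-0.25,-0.2,-0.1,0,0,0])

```text
time_s: 31.4
position: [0.3925, 0.0243, 0.2989]
tool_rot: [[0.224, 0.974, -0.001], [0.974, -0.224, 0.0], [0.0, -0.001, -1.0]]
ft_force: [-0.0, -0.3, -0.0]
grip_width: 0.0855
```

```bash
python3 look.py w18 square jar amber tube; python3 - <<'E'
from h import *
p,d=imaging.get_image("scene");cv2.imwrite("pics/s2.png",cv2.resize(p[150:330,130:470],None,fx=2.2,fy=2.2))
a=np.radians(-13.0);ex=np.array([np.cos(a),np.sin(a)]);ey=np.array([-np.sin(a),np.cos(a)])
for n,q in dict(sq=(.4686,.084),jar=(.4813,.1444),amber=(.4949,.2021),tube=(.508,.26)).items():
    v=np.array(q)-[.4878,.1717];print(n,(v@ex).round(4),(v@ey).round(4))
E
```

```text
square 0.58 [380. 129.] 1604 top [0.4675 0.0851 0.0877] circ [0.4678 0.0851] 0.0142 box ((0.46799713373184204, 0.08504093438386917), (0.02675796113908291, 0.02766847424209118), 77.08734130859375)
jar 0.74 [615. 344.] 1899 top [ 0.6879 -0.2166  0.0678] circ [ 0.6936 -0.2194] 0.0167 box ((0.6884765028953552, -0.2186145931482315), (0.03313775733113289, 0.012043976224958897), 81.19762420654297)
jar 0.62 [612. 262.] 2072 top [ 0.6883 -0.1082  0.0685] circ [ 0.6953 -0.1105] 0.0182 box ((0.6894797086715698, -0.11039133369922638), (0.03620536997914314, 0.013011664152145386), 88.73699951171875)
jar 0.61 [388.  60.] 2155 top [0.4803 0.1433 0.0759] circ [0.4808 0.1434] 0.0189 box ((0.480265349149704, 0.1434049755334854), (0.036686062812805176, 0.03490270674228668), 67.62031555175781)
amber 0.91 [380.   7.] 844 top [0.4904 0.1868 0.0638] circ [0.4919 0.1898] 0.0126 box ((0.4913317859172821, 0.18717607855796814), (0.005447824951261282, 0.02506835199892521), 77.30615234375)
t 31.65 pos [0.3924 0.0244 0.2989] shift [0. 0. 0.] turn [-1.200e-03 -3.000e-04 -4.961e-01] grip 0.0854
sq 0.001 -0.0898
jar -0.0002 -0.0281
amber 0.0001 0.0312
tube -0.0002 0.0906
```

View pics/w18.png

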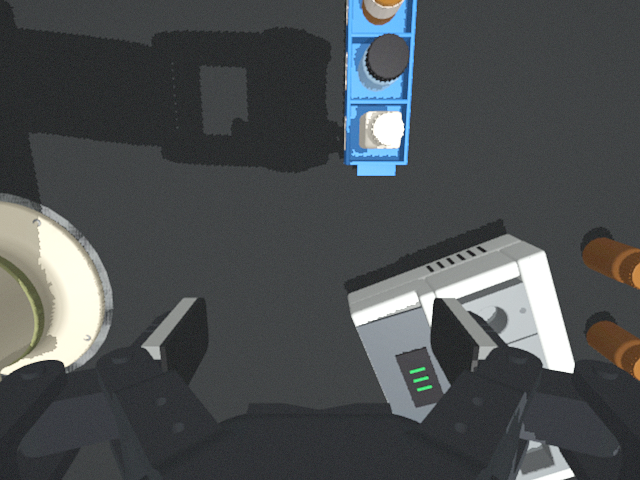

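View pics/s2.png

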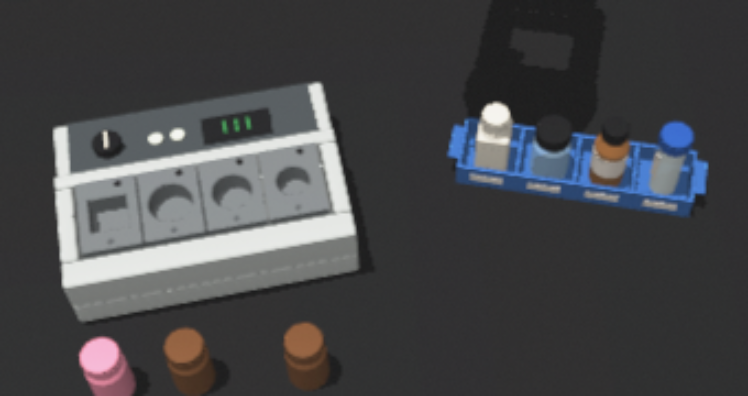

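In the scene crop, square (494,135), jar (552,145), amber (610,150) and tube (672,158) stand upright in the rack, in the same order as their now empty pockets. All are within about 2 mm of the bay centres, and the arm is clear.

```bash
python3 -c "
from rig import close_job
print(close_job())"
```

```text
the job is handed in; nothing more can be done
None
```

I moved all four containers from the dry bath to the blue rack, one to a bay, in their original order. From the robot's left they are tube, amber, jar, square. I gripped each by the cap, lowered it until the force reading showed floor contact, and then released it. The job was handed in at about 32 s of the 128 s allowed; no verdict was reported.

**Last checks:** the final scene picture shows all four upright in their bays, the pockets empty and the arm clear. The caps measured within about 2 mm of the bay centres. Cap tops were 88 to 96 mm (jar 76 mm) above the bench, matching each container standing on the bay floor.

**Disagreements:**
- The networks sometimes ranked the brown and pink look-alikes above the real jar. I told them apart by place and colour.
- In the last wrist picture the tube was out of frame and the amber bottle cut off. Their positions come from the wrist look after I placed the jar, plus the final scene picture.

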